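# Mount the specimen vice on the rotary stage

## Robot

A 6-joint arm with a two-finger parallel gripper is mounted at the origin on the work surface. World frame = base frame: x ahead of the robot, y to its left, z up, the work surface at z = 0. Lengths are in m, angles in degrees, forces in N, time in s.
With the tool pointing down it reaches from about 0.375 to 0.9 m from the base axis. Payload 3.1 kg.
Tool frame: the origin (TCP) lies at the very end of the fingers, on their centre line; the grasp point (between the pads) lies 19 mm behind it; z points along the fingers, x is the direction in which the jaws open and shut, and the axes are right-handed (so a half turn about z gives the same grasp; the last joint's range is limited). The gripper opens to 87 mm and grips with 3 to 60 N. Pads are 19 mm wide; open, the fingers measure 117 mm over their backs; the gripper's body (75 mm by 190 mm) begins 51 mm behind the grasp point.
Start: joints at [58.585, 30.224, 82.088, -0, 67.689, -10.227], TCP at [0.226, 0.583, 0.223] pointing down, gripper open.
Joint ranges: [-176.69, 176.69], [-43.24, 126.21], [12.49, 139.97], [-82, 262], [0, 151.66], [-163.58, 163.58]. Speed limits (degrees/s): [159.86, 159.86, 180, 180, 180, 180].

## Interface

Orientations are given as a 3x3 rotation matrix whose columns are the frame's x, y, z axes.
In Python, from rig import bot gives the robot as it stands.
- The arm moves only by the tool arm_command, never from a script. Its argument "plan" is a list of rows, each an object of numbers: "claw": the opening, from 0 (shut) to 1 (fully open); "dx", "dy", "dz": the shift along the tool's x, y, z in cm; "twist": the turn about the tool's z in degrees. A call has 1 to 8 rows; each row is the pose to reach, as a shift and turn from the pose measured when the call began, along the tool's axes at that moment; what a row does not reach only later rows make up. A row lasts 1/12 s, in which the tool goes at most 41.7 mm and 7.16 degrees, less where a joint would pass 70% of its speed; a pose out of reach is approached as far as the arm can. A call with a gripper value outside its range is refused whole. The fingers move at their own pace and stop on an object; the grip force is fixed at half the most. Time passes only in rows, so rows that repeat a pose let the fingers close. It gives the time, the measured TCP pose, the force and the opening at its end, in the units of the state.
- bot.read_state(): the state, without advancing time (a new reading comes with each control period).
- bot.capture(name): name is "side" or "top"; returns the picture (400x640x3 uint8, red, green, blue); there is no depth.
- bot.calibration(name): a dict with "intrinsics" (3x3 intrinsics, pixels), "k1" (the pictures are not rectified: a ray, as slopes to the right and down, at radius r is drawn at 1 + k1 r^2 times it, then the intrinsics apply), "rvec" (rotation vector, rad) and "tvec" (3), from world to camera coordinates, as OpenCV has them. Camera axes: x right, y down, z forward; pixel columns grow to the right and rows downward; lengths in m; the calibration is good to about 2 mm. A picture is of the moment at which its call begins. calibration takes no time and is no camera call.
- bot.hand_in(): hands the job in, once; it reports no verdict.
The state is a dict: "time_s": time; "joint_positions": joint angles; "qvel": joint speeds; "tau": joint torques, N m; "position": TCP position; "tcp_rot": TCP orientation; "force": force on the tool from outside, world axes, zero at the start; "moment": the same for the moment, N m; "opening": opening from 0.0 (shut) to 1.0 (fully open).
Only numpy, scipy, OpenCV 4.12 (cv2) and the standard library are available. Lean on these libraries where they do the work, as an engineer would, in place of code of your own. Each camera call takes 0.05 s, during which the arm holds its last target.

## Task

Take the little specimen vice out of the holder rack and mount it on the microscope's rotary stage: put its square shank down the round bush in the stage, turn it gently until it drops into the square drive hub hidden below, and push it fully home so that its collar lies flat on the stage, then let go. Do not force it (40 N at most between vice and stage, and stop turning once it has dropped in), and leave the other two holders and everything else on the table where they are.

Things in the scene. Friction and masses are not known exactly. Their poses are not given: they have to be found in the camera images.
- vice_holder: Specimen vice, about 0.22 kg, upright in one of the rack's three holes (which varies). Origin: centre of the collar's underside, z up the axis. Steel collar 44 mm across, z 0 to 6 mm; above it an aluminium head z 6 to 44 mm, 40 mm long in x, 24 mm wide in y (flat faces to grip across y), with a 6 mm slot between two jaws in its upper 18 mm; a dark screw sticks out 8 mm at +x.
- vice_head (a point): Point to grip on the vice: on its axis, 30 mm above the underside of the collar (14 mm below the top of the head).
- vice_tip (a point): Centre of the lower end of the vice's square steel shank, 45 mm under the collar's underside. The shank is 14 x 14 mm, 19.8 mm over its corners, sides parallel to the vice's x and y, so every quarter turn is alike.
- stage: Rotary stage, fixed to the table (place and yaw vary): white box 120 x 120 x 75 mm with an aluminium lid, origin at the centre of its underside, z up. In the middle of the lid is a plain round bush, 22 mm across and 16 mm deep (1.1 mm play around the shank). When the vice is fully home its collar lies on the lid.
- stage_mouth (a point): Centre of the bush at the level of the lid's top, 75 mm above the table. A shank that does not fit the hub yet stands on it, with the collar 25 mm above the lid (17 mm with the hub pressed right down). When it fits, the hub jumps up around the shank and the push vanishes; let go, the vice then mostly sinks home by its own weight.
- hub_top (a point): Centre of the drive hub's top, hidden 20 mm below the bush mouth: 12 mm thick, square hole 16.6 x 16.6 mm, at an unknown angle that varies (not shown by this point) and does not turn. It gives straight down up to 8 mm on a spring (0.6 N at first, 7 N at the end), then stops hard. The shank fits within 11 degrees of alignment; turned on against the hub, 0.2 N m is already about 30 N at its corners.
- rack: Grey holder rack, fixed to the table (where and at what yaw varies), 70 mm in its x, 220 mm in its y, 60 mm high; origin at the centre of its underside. Its top plate, 12 mm thick, has three round holes 22.5 mm across in a row along y at -70, 0 and +70 mm; the holders' collars rest on its top.
- disc_holder: Another holder in the rack with a flat round disc on top (40 mm across, 26 mm high above the rack); origin at the underside of its collar. Leave it.
- post_holder: Another holder in the rack with a plain round post on top (16 mm across, 32 mm high above the rack); origin at the underside of its collar. Leave it.
- petri_dish: Bystander: closed glass petri dish, 94 mm across, 15 mm high, in the middle of the table on the near side. Origin at the centre of its underside. Leave it.
- slide_box: Bystander: blue and white slide box, 102 x 87 x 31 mm, on the far side. Origin at the centre of its underside. Leave it.
- reagent_bottle: Bystander: amber bottle, 60 mm across, 120 mm high, on the far side. Origin at the centre of its underside. Leave it.
- beaker: Bystander: small glass beaker, 66 mm across, 80 mm high, on the far side. Origin at the centre of its underside. Leave it.
- sample_jar: Bystander: small jar, 48 mm across, 50 mm high, between the rack and the stage. Origin at the centre of its underside. Leave it.
Not all that is in view belongs to the job. What is shaped like the vice_holder but yellow is not meant. Several things have the shape of the rack; the one meant has the colours described above.

How it is judged:
By the outcome, as a careful person would: the job done as asked, in the order asked, and still so for the second after the job is handed in, with the robot touching nothing.
It also fails if it takes over 64 s, if anything falls off the work surface, if the arm or the gripper's body presses on something with over 40 N, if the wrist force passes 120 N, or if a joint passes its speed limit or range.

## Working session

There is one attempt and no reset: what is moved stays moved. The work goes in short steps, Python scripts to look and compute and a tool call to move; the robot and the scene stay as the last step left them, time stands still between calls to the robot, and variables do not carry over. Pictures are saved under pics/ and viewed, and the job is handed in when it is done.

Besides the shell and the picture viewer there is one more tool, called after ">>>" as name(argument=value, ...) on one line, values as JSON. arm_command: Moves the arm, as the interface text tells. Its arguments: {"type":"object","properties":{"plan":{"type":"array"}},"required":["plan"]}

```bash
ls; mkdir -p pics; cat > h.py <<'E'
import numpy as np, cv2
from rig import bot
def cal(n):
    c=bot.calibration(n);K=np.array(c["intrinsics"],float);R,_=cv2.Rodrigues(np.array(c["rvec"],float));t=np.array(c["tvec"],float).reshape(3)
    return K,np.array([c["k1"],0,0,0.]),R,t
def ray(n,px):
    K,d,R,t=cal(n);p=cv2.undistortPoints(np.array(px,float).reshape(-1,1,2),K,d).reshape(-1,2)
    v=np.c_[p,np.ones(len(p))]@R; return -R.T@t,v
def onz(n,px,z):
    o,v=ray(n,px); return o+v*((z-o[2])/v[:,2])[:,None]
def proj(n,P):
    K,d,R,t=cal(n);return cv2.projectPoints(np.array(P,float).reshape(-1,1,3),cv2.Rodrigues(R)[0],t,K,d)[0].reshape(-1,2)
def snap(n,name):
    im=np.array(bot.capture(n))[:,:,::-1].copy();cv2.imwrite(f"pics/{name}.png",im);return im
E
python3 - <<'E'
from h import *
print(bot.read_state())
for n in("top","side"): snap(n,n+"0");print(n,ray(n,[[320,200]]), cal(n)[1][0])
E
```

```text
pics
{'time_s': 0.0, 'joint_positions': array([ 5.85882798e+01,  3.02774840e+01,  8.21570234e+01,  3.71078935e-04,
        6.76896425e+01, -1.02270660e+01]), 'qvel': array([-0.10461628, -0.09228546,  0.03784626, -0.03685649, -0.02186734,
        0.00074534]), 'tau': array([ 1.12576294e-03, -4.40028512e+01, -1.76597035e+01,  6.32883282e-02,
        5.80742606e-02, -1.77562965e-04]), 'position': array([0.2254358 , 0.58213333, 0.221584  ]), 'tcp_rot': array([[ 3.61375938e-01,  9.32419511e-01, -1.13442796e-03],
       [ 9.32417765e-01, -3.61377507e-01, -1.84614039e-03],
       [-2.13133407e-03, -3.90610064e-04, -9.99997652e-01]]), 'force': array([-0.42816474,  0.14226831,  0.41009075]), 'moment': array([-0.02974838, -0.02716118,  0.00045764]), 'opening': 1.0004489132419547}
top (array([0.46197149, 0.08293657, 1.1696822 ]), array([[ 0.03396905,  0.00139874, -0.99949933]])) -0.08783545883598289
side (array([-0.13957183, -0.50282266,  0.66342234]), array([[ 0.61509262,  0.58163796, -0.53237329]])) -0.024538439728597337
```

View pics/top0.png

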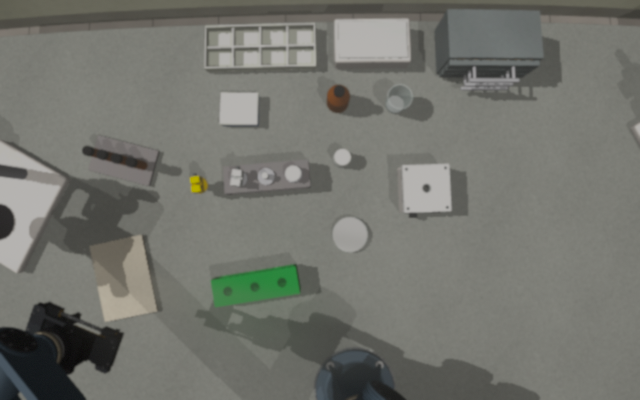

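View pics/side0.png

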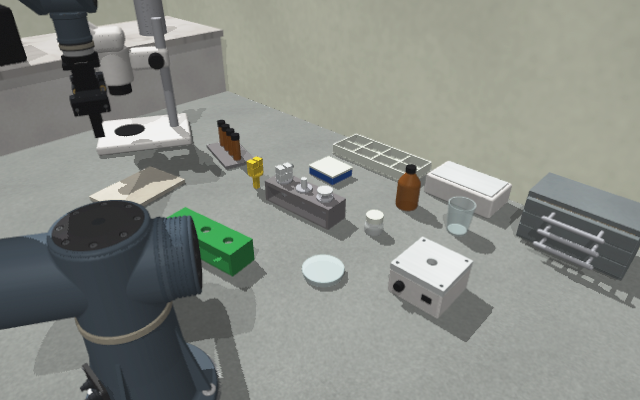

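Candidates in the top view: the aluminium vice in the grey rack's left hole at (237,177), and a yellow look-alike on the table at (196,184). The disc (293,174) and post (266,176) holders share the grey rack. Rack-shaped things are the grey one (267,177), the green one (255,286) and the vial rack (120,160). By the description I choose (237,177), and will check it in a crop.

```bash
python3 - <<'E'
import cv2,numpy as np
a=cv2.imread("pics/top0.png");s=cv2.imread("pics/side0.png")
f=lambda i,x,y,w,h,k:cv2.resize(i[y:y+h,x:x+w],None,fx=k,fy=k,interpolation=cv2.INTER_CUBIC)
cv2.imwrite("pics/c1.png",f(a,215,150,105,50,7))
c=f(a,390,150,75,75,5); cv2.imwrite("pics/c2.png",c)
cv2.imwrite("pics/c3.png",f(s,240,145,120,85,6))
E
```

```text
(no output)
```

View pics/c1.png

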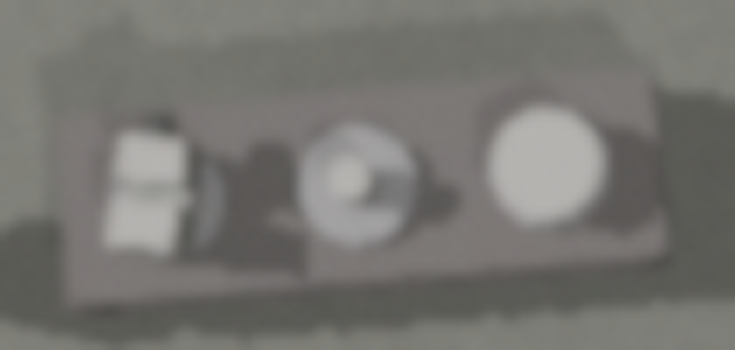

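View pics/c2.png

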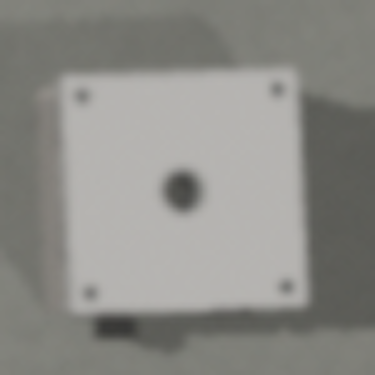

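View pics/c3.png

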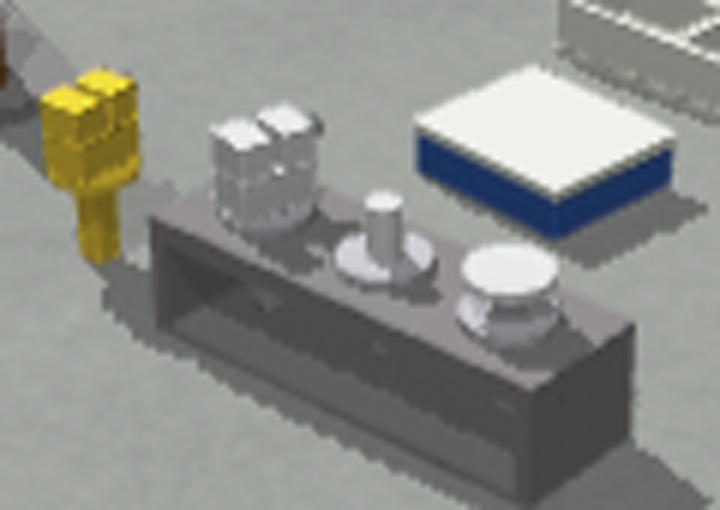

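The crops confirm it: a silver slotted head with a dark screw toward image-up, in the leftmost hole of the grey rack. The stage lid shows its bush at about (426,188). Next I measure both.

```bash
cat > m.py <<'E'
from h import *
a=cv2.imread("pics/top0.png")
def up(c,x,y,k): return (np.array(c,float)+.5)/k-.5+[x,y]
def rect(x,y,w,h,thr,k=8,name=None):
    g=cv2.cvtColor(a,cv2.COLOR_BGR2GRAY)[y:y+h,x:x+w]; g=cv2.resize(g,None,fx=k,fy=k,interpolation=cv2.INTER_CUBIC)
    m=(g>thr).astype(np.uint8); cs,_=cv2.findContours(m,cv2.RETR_EXTERNAL,cv2.CHAIN_APPROX_NONE); c=max(cs,key=cv2.contourArea)
    b=cv2.boxPoints(cv2.minAreaRect(c)); return up(b,x,y,k),g,m,c
for thr in(150,160):
  b,g,m,c=rect(225,160,22,35,thr); P=onz("top",b,.104); e=np.diff(np.r_[P,P[:1]],axis=0)
  print("vice",P.mean(0),np.linalg.norm(e,axis=1),[np.degrees(np.arctan2(v[1],v[0])) for v in e])
b,g,m,c=rect(395,155,65,65,145); P=onz("top",b,.075);e=np.diff(np.r_[P,P[:1]],axis=0)
print("lid",P.mean(0),np.linalg.norm(e,axis=1),[np.degrees(np.arctan2(v[1],v[0])) for v in e])
g=cv2.cvtColor(a,cv2.COLOR_BGR2GRAY)
def dark(x0,x1,y0,y1,thr):
    s=np.clip(thr-g[y0:y1,x0:x1].astype(float),0,None); yy,xx=np.mgrid[y0:y1,x0:x1]
    return [(s*xx).sum()/s.sum(),(s*yy).sum()/s.sum()]
print("bore",onz("top",[dark(420,433,181,195,140)],.075))
sc=[dark(403,410,166,173,150),dark(442,449,165,171,150),dark(404,412,204,212,150),dark(443,451,203,211,150)]
S=onz("top",sc,.075);print("screws",S,S.mean(0))
# other holders
for n,w,z,t in(("post",(257,166,22,22),.066,165),("disc",(282,162,24,24),.086,160)):
    b,gg,m,c=rect(*w,t); q,r=cv2.minEnclosingCircle(c); print(n,onz("top",[up(q,*w[:2],8)],z),r/8)
E
python3 m.py
```

```text
vice [0.55777423 0.29160025 0.104     ] [0.03974521 0.02458572 0.03970371 0.02454222] [np.float64(-9.09770024072584), np.float64(-99.76281766271472), np.float64(170.8401549806043), np.float64(80.332952497069)]
vice [0.54855277 0.29347011 0.104     ] [0.01805532 0.0219989  0.018039   0.02198122] [np.float64(-7.1457881272752894), np.float64(-97.77085178936825), np.float64(172.79862593279032), np.float64(82.27120979670131)]
lid [ 0.5262873  -0.18394412  0.075     ] [0.12376282 0.12221868 0.12310092 0.1216342 ] [np.float64(-88.67139639065034), np.float64(-179.64474502865173), np.float64(91.06095128391205), np.float64(0.6630293756500116)]
bore [[ 0.52588921 -0.1837722   0.075     ]]
screws [[ 0.57478164 -0.13391418  0.075     ]
 [ 0.57664869 -0.23415881  0.075     ]
 [ 0.47465538 -0.1355088   0.075     ]
 [ 0.47651307 -0.23568844  0.075     ]] [ 0.5256497  -0.18481756  0.075     ]
post [[0.56540222 0.22651857 0.066     ]] 3.1930222511291504
disc [[0.56654047 0.15162108 0.086     ]] 7.839686870574951
```

```bash
cat >> h.py <<'E'
def go(x,y,z,yaw):
    s=bot.read_state();R=np.array(s["tcp_rot"]);p=np.array(s["position"])
    d=R.T@(np.array([x,y,z])-p)*100; y0=np.degrees(np.arctan2(R[1,0],R[0,0]))
    print("t%.2f"%s["time_s"],"pos",p.round(4),"yaw %.2f"%y0,"j6 %.1f"%s["joint_positions"][5],"op %.3f"%s["opening"],"F",np.round(s["force"],1),"M",np.round(s["moment"],2))
    print(" dx dy dz",d.round(2),"twist %.1f"%((y0-yaw+180)%360-180))
E
python3 - <<'E'
from h import *
go(.5578,.2916,.15,80.9)
s=cv2.imread("pics/side0.png")
v=np.array([.5578,.2916]);u=np.array([np.cos(np.radians(-9.1)),np.sin(np.radians(-9.1))]);w=np.array([-u[1],u[0]])
P=[[*(v+a*u+b*w),.104] for a,b in((.02,.012),(.02,-.012),(-.02,-.012),(-.02,.012))]
Q=proj("side",P)
y=np.radians(1.1);u=np.array([np.cos(y),np.sin(y)]);w=np.array([-u[1],u[0]]);c=np.array([.5257,-.1845])
Q2=proj("side",[[*(c+a*u+b*w),.075] for a,b in((.06,.06),(.06,-.06),(-.06,-.06),(-.06,.06))]+[[*c,.075]])
def dr(x0,y0,w_,h_,k,Q,n):
    i=cv2.resize(s[y0:y0+h_,x0:x0+w_],None,fx=k,fy=k,interpolation=cv2.INTER_CUBIC)
    for q in Q: cv2.circle(i,tuple(np.round((q-[x0,y0]+.5)*k-.5).astype(int)),3,(0,0,255),-1)
    return cv2.copyMakeBorder(i,0,max(0,500-i.shape[0]),0,0,cv2.BORDER_CONSTANT)
cv2.imwrite("pics/c4.png",np.hstack([dr(265,150,40,50,10,Q,0)[:500],dr(380,230,100,85,4,Q2,0)[:500]]))
E
```

```text
t0.10 pos [0.2255 0.5822 0.2217] yaw 68.81 j6 -10.2 op 0.999 F [ 0.2 -0.  -0.2] M [-0.02  0.    0.  ]
 dx dy dz [-15.07  41.49   7.18] twist -12.1
```

View pics/c4.png

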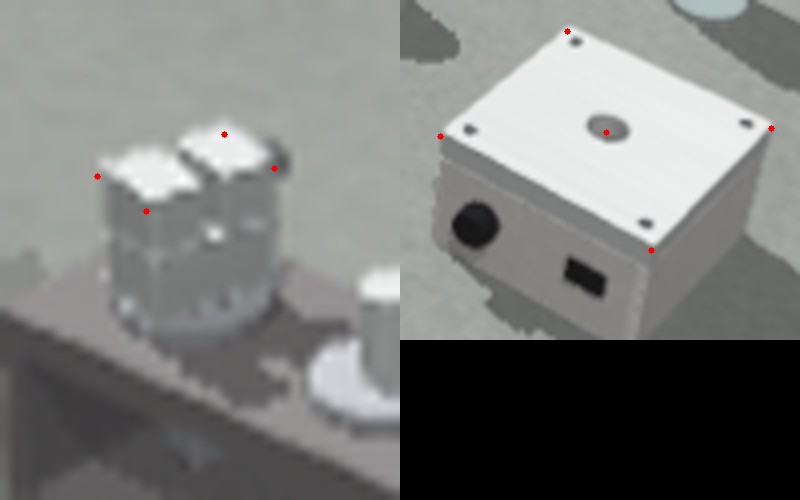

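The side projection is within about 1 px for both vice and stage, with the same small shift, so the calibration error is shared. Moving above the vice.

>>> arm_command(plan=[{"dx": -1.3, "dy": 3.6, "dz": 0.3, "twist": -2, "claw": 0.8}, {"dx": -2.6, "dy": 7.2, "dz": 0.6, "twist": -4, "claw": 0.55}, {"dx": -3.9, "dy": 10.8, "dz": 0.9, "twist": -6, "claw": 0.55}, {"dx": -5.2, "dy": 14.4, "dz": 1.2, "twist": -8, "claw": 0.55}, {"dx": -6.5, "dy": 18, "dz": 1.5, "twist": -10, "claw": 0.55}, {"dx": -7.8, "dy": 21.6, "dz": 1.8, "twist": -12, "claw": 0.55}, {"dx": -9.1, "dy": 25.2, "dz": 2.1, "twist": -12, "claw": 0.55}, {"dx": -10.4, "dy": 28.8, "dz": 2.4, "twist": -12, "claw": 0.55}])

```text
time_s: 0.77
position: [0.4573, 0.3795, 0.1972]
tcp_rot: [[0.16, 0.987, -0.002], [0.987, -0.16, -0.002], [-0.002, -0.002, -1.0]]
force: [0.6, 1.0, -0.0]
opening: 0.564
```

```bash
python3 -c "
from h import *
go(.5578,.2916,.14,80.9)"
```

```text
t0.77 pos [0.4573 0.3795 0.1972] yaw 80.82 j6 -51.8 op 0.564 F [ 0.6  1.  -0. ] M [0.06 0.06 0.05]
 dx dy dz [-7.06 11.33  5.72] twist -0.1
```

>>> arm_command(plan=[{"dx": -1.8, "dy": 2.8, "dz": 1.4, "claw": 0.55}, {"dx": -3.6, "dy": 5.6, "dz": 2.8, "claw": 0.55}, {"dx": -5.4, "dy": 8.5, "dz": 4.2, "claw": 0.55}, {"dx": -7.06, "dy": 11.33, "dz": 5.7, "claw": 0.55}, {"dx": -7.06, "dy": 11.33, "dz": 5.7, "claw": 0.55}, {"dx": -7.06, "dy": 11.33, "dz": 5.7, "claw": 0.55}])

```text
$.plan[0]: bad value
```

```bash
python3 -c "
from h import *
go(.5578,.2916,.071,80.9)
i=snap('side','side1');j=snap('top','top1')
s=bot.read_state();p=s['position'];q=proj('side',[p])[0];print(q,proj('top',[p]))
k=8;x0,y0=250,110
c=cv2.resize(i[y0:y0+70,x0:x0+90],None,fx=k,fy=k,interpolation=cv2.INTER_CUBIC)
cv2.circle(c,tuple(np.round((q-[x0,y0]+.5)*k).astype(int)),3,(0,0,255),-1)
cv2.imwrite('pics/c5.png',c)
cv2.imwrite('pics/c6.png',cv2.resize(j[100:230,180:320],None,fx=5,fy=4,interpolation=cv2.INTER_CUBIC))"
```

```text
t0.77 pos [0.4573 0.3795 0.1972] yaw 80.82 j6 -51.8 op 0.564 F [ 0.6  1.  -0. ] M [0.06 0.06 0.05]
 dx dy dz [-7.05 11.34 12.62] twist -0.1
[230.09853267 135.51738394] [[189.92746309 217.19682017]]
```

View pics/c5.png

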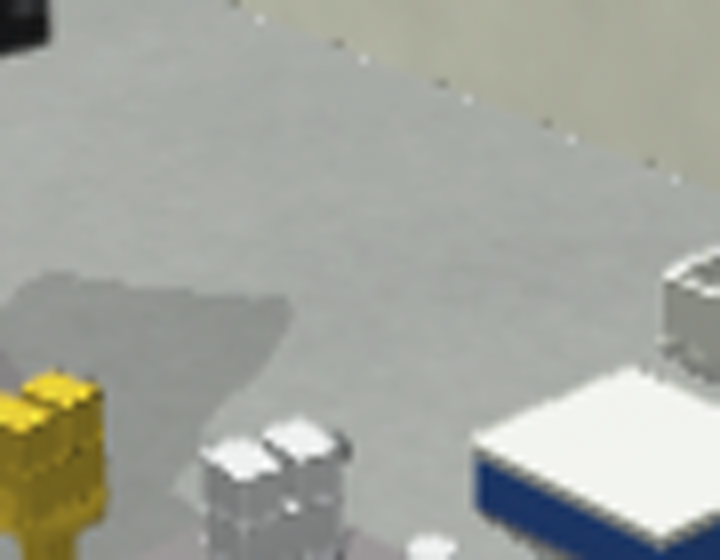

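View pics/c6.png

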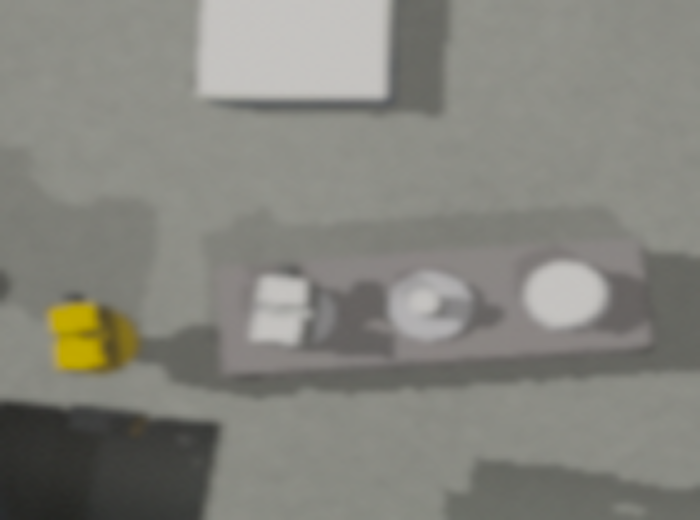

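The call was refused, probably because a row lacked "twist", so the pictures show the arm still short of the rack. I'll resend with every field.

>>> arm_command(plan=[{"dx": -1.8, "dy": 2.8, "dz": 1.4, "twist": 0, "claw": 0.55}, {"dx": -3.6, "dy": 5.6, "dz": 2.8, "twist": 0, "claw": 0.55}, {"dx": -5.4, "dy": 8.5, "dz": 4.2, "twist": 0, "claw": 0.55}, {"dx": -7.05, "dy": 11.35, "dz": 5.7, "twist": 0, "claw": 0.55}, {"dx": -7.05, "dy": 11.35, "dz": 5.7, "twist": 0, "claw": 0.55}, {"dx": -7.05, "dy": 11.35, "dz": 5.7, "twist": 0, "claw": 0.55}])

```text
time_s: 1.37
position: [0.5612, 0.2876, 0.1387]
tcp_rot: [[0.169, 0.986, -0.003], [0.986, -0.169, -0.004], [-0.004, -0.002, -1.0]]
force: [-1.8, 0.3, 0.4]
opening: 0.549
```

```bash
cat > look.py <<'E'
from h import *
import sys
n=sys.argv[1];x0,y0,w,h=map(int,sys.argv[2:6]);k=6
go(.5578,.2916,.071,80.9)
i=snap('side','side'+n)
s=bot.read_state();p=s['position'];q=proj('side',[p])[0];print(q)
c=cv2.resize(i[y0:y0+h,x0:x0+w],None,fx=k,fy=k,interpolation=cv2.INTER_CUBIC)
cv2.circle(c,tuple(np.round((q-[x0,y0]+.5)*k).astype(int)),2,(0,0,255),-1)
cv2.imwrite('pics/l%s.png'%n,c)
E
python3 look.py 2 230 100 100 100
```

```text
t1.37 pos [0.5612 0.2876 0.1387] yaw 80.28 j6 -63.1 op 0.549 F [-1.8  0.3  0.4] M [-0.    0.06  0.05]
 dx dy dz [ 0.37 -0.39  6.77] twist -0.6
[284.15401638 154.64043755]
```

View pics/l2.png

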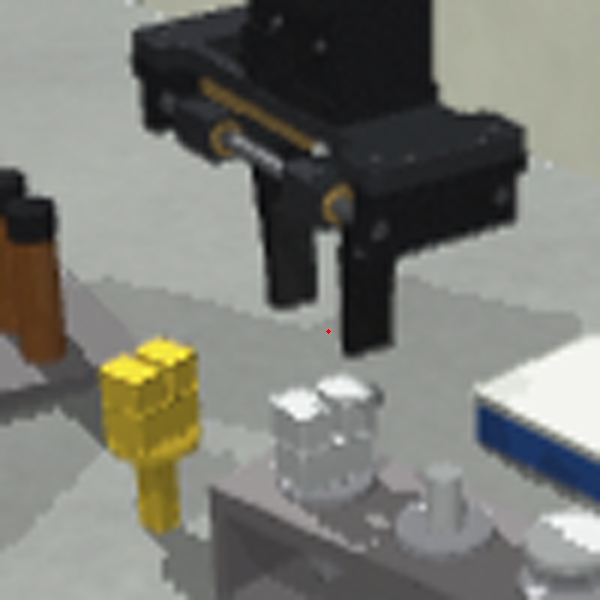

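The fingertip midpoint at about (285,155) matches the projected TCP, so the arm agrees with the camera. Correcting the xy shift, then descending.

>>> arm_command(plan=[{"dx": 0.37, "dy": -0.39, "dz": 0, "twist": -0.6, "claw": 0.55}, {"dx": 0.37, "dy": -0.39, "dz": 0.5, "twist": -0.6, "claw": 0.55}, {"dx": 0.37, "dy": -0.39, "dz": 1.5, "twist": -0.6, "claw": 0.55}, {"dx": 0.37, "dy": -0.39, "dz": 2.5, "twist": -0.6, "claw": 0.55}, {"dx": 0.37, "dy": -0.39, "dz": 2.5, "twist": -0.6, "claw": 0.55}, {"dx": 0.37, "dy": -0.39, "dz": 2.5, "twist": -0.6, "claw": 0.55}])

```text
time_s: 1.92
position: [0.5561, 0.2929, 0.1133]
tcp_rot: [[0.156, 0.988, -0.004], [0.988, -0.156, -0.004], [-0.005, -0.004, -1.0]]
force: [-0.7, -0.4, -0.2]
opening: 0.551
```

```bash
python3 look.py 3 230 100 100 100
```

```text
t1.92 pos [0.5561 0.2929 0.1133] yaw 81.02 j6 -63.2 op 0.551 F [-0.7 -0.4 -0.2] M [0.02 0.   0.04]
 dx dy dz [-0.09  0.21  4.23] twist 0.1
[282.31888892 163.35362013]
```

View pics/l3.png

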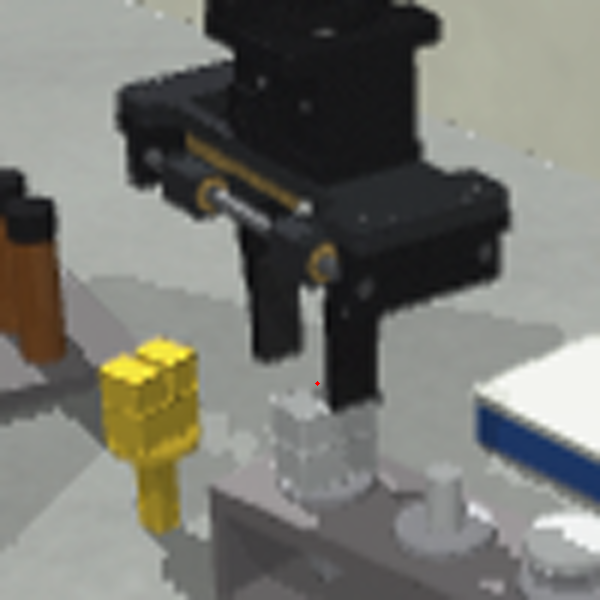

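>>> arm_command(plan=[{"dx": -0.09, "dy": 0.2, "dz": 0.2, "twist": 0, "claw": 0.55}, {"dx": -0.09, "dy": 0.2, "dz": 1.2, "twist": 0, "claw": 0.55}, {"dx": -0.09, "dy": 0.2, "dz": 2.2, "twist": 0, "claw": 0.55}, {"dx": -0.09, "dy": 0.2, "dz": 3.2, "twist": 0, "claw": 0.55}, {"dx": -0.09, "dy": 0.2, "dz": 4.0, "twist": 0, "claw": 0.55}, {"dx": -0.09, "dy": 0.2, "dz": 4.2, "twist": 0, "claw": 0.55}, {"dx": -0.09, "dy": 0.2, "dz": 4.2, "twist": 0, "claw": 0.55}, {"dx": -0.09, "dy": 0.2, "dz": 4.2, "twist": 0, "claw": 0.55}])

```text
time_s: 2.63
position: [0.5584, 0.2916, 0.0716]
tcp_rot: [[0.156, 0.988, -0.003], [0.988, -0.156, -0.004], [-0.004, -0.003, -1.0]]
force: [0.3, -0.1, -0.1]
opening: 0.548
```

```bash
python3 look.py 4 230 100 100 100
```

```text
t2.63 pos [0.5584 0.2916 0.0716] yaw 81.00 j6 -63.4 op 0.548 F [ 0.3 -0.1 -0.1] M [-0.01 -0.02 -0.01]
 dx dy dz [-0.01 -0.06  0.06] twist 0.1
[283.75122196 177.20447671]
```

View pics/l4.png

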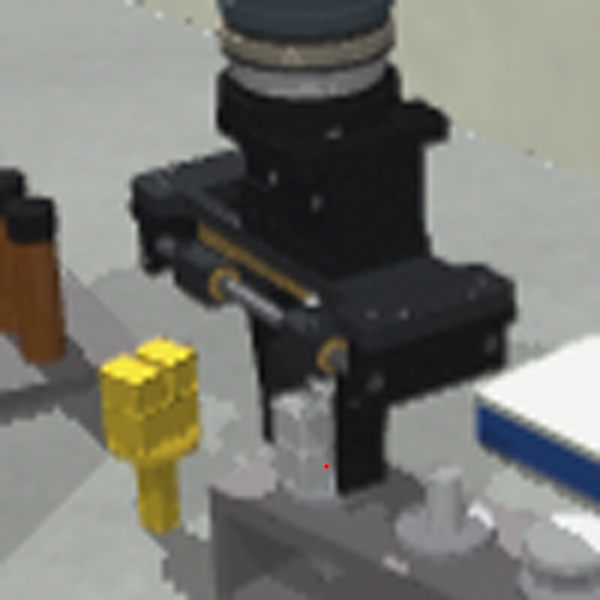

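The head sits between the fingers with room on both sides. Closing.

>>> arm_command(plan=[{"dx": 0, "dy": -0.06, "dz": 0, "twist": 0, "claw": 0.4}, {"dx": 0, "dy": -0.06, "dz": 0, "twist": 0, "claw": 0.3}, {"dx": 0, "dy": -0.06, "dz": 0, "twist": 0, "claw": 0.15}, {"dx": 0, "dy": -0.06, "dz": 0, "twist": 0, "claw": 0}, {"dx": 0, "dy": -0.06, "dz": 0, "twist": 0, "claw": 0}, {"dx": 0, "dy": -0.06, "dz": 0, "twist": 0, "claw": 0}, {"dx": 0, "dy": -0.06, "dz": 0, "twist": 0, "claw": 0}, {"dx": 0, "dy": -0.06, "dz": 0, "twist": 0, "claw": 0}])

```text
time_s: 3.35
position: [0.5581, 0.2917, 0.0723]
tcp_rot: [[0.156, 0.988, -0.002], [0.988, -0.156, -0.004], [-0.004, -0.002, -1.0]]
force: [-0.1, -1.6, 2.7]
opening: 0.277
```

```bash
python3 -c "
from h import *
go(.5578,.2916,.071,80.9)"
```

```text
t3.35 pos [0.5581 0.2917 0.0723] yaw 81.01 j6 -63.4 op 0.277 F [-0.1 -1.6  2.7] M [-0.06  0.11 -0.  ]
 dx dy dz [-0.01 -0.03  0.13] twist 0.1
```

Gripped: the opening of 24.1 mm matches the head width and there was little disturbance. Lifting straight up.

>>> arm_command(plan=[{"dx": 0, "dy": 0, "dz": -0.5, "twist": 0, "claw": 0}, {"dx": 0, "dy": 0, "dz": -1.5, "twist": 0, "claw": 0}, {"dx": 0, "dy": 0, "dz": -3, "twist": 0, "claw": 0}, {"dx": 0, "dy": 0, "dz": -4.5, "twist": 0, "claw": 0}, {"dx": 0, "dy": 0, "dz": -6, "twist": 0, "claw": 0}, {"dx": 0, "dy": 0, "dz": -7.5, "twist": 0, "claw": 0}, {"dx": 0, "dy": 0, "dz": -8.3, "twist": 0, "claw": 0}, {"dx": 0, "dy": 0, "dz": -8.3, "twist": 0, "claw": 0}])

```text
time_s: 4.02
position: [0.5597, 0.2926, 0.1578]
tcp_rot: [[0.156, 0.988, 0.002], [0.988, -0.156, -0.002], [-0.002, 0.002, -1.0]]
force: [0.3, 0.5, -2.0]
opening: 0.27
```

```bash
python3 -c "
from h import *
go(.5257,-.1845,.155,80.9)"; python3 look.py 5 230 100 100 100
```

```text
t4.02 pos [0.5597 0.2926 0.1578] yaw 81.01 j6 -63.4 op 0.270 F [ 0.3  0.5 -2. ] M [ 0.01 -0.04 -0.07]
 dx dy dz [-47.66   4.09   0.37] twist 0.1
t4.02 pos [0.5597 0.2926 0.1578] yaw 81.01 j6 -63.4 op 0.270 F [ 0.3  0.5 -2. ] M [ 0.01 -0.04 -0.07]
 dx dy dz [-0.11 -0.19  8.68] twist 0.1
[282.53121    148.47825563]
```

View pics/l5.png

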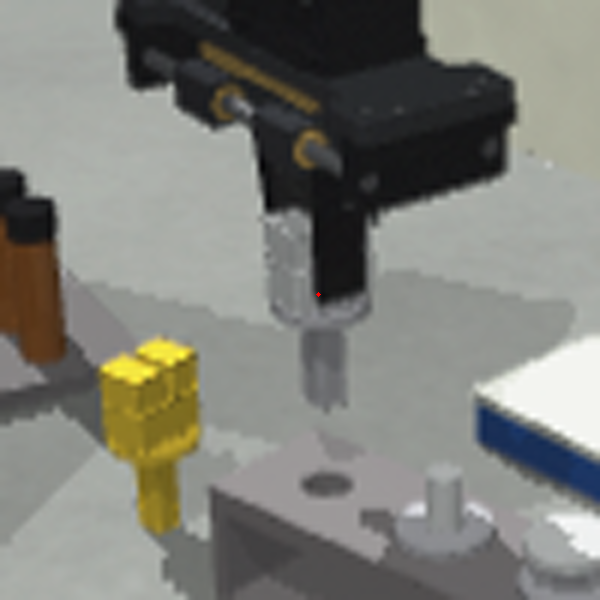

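The vice hangs upright with its shank clear of the rack, tip at about (284,167). Carrying it to the stage.

>>> arm_command(plan=[{"dx": -1.5, "dy": 0, "dz": 0, "twist": 0, "claw": 0}, {"dx": -4.5, "dy": 0.4, "dz": 0, "twist": 0, "claw": 0}, {"dx": -8, "dy": 0.7, "dz": 0, "twist": 0, "claw": 0}, {"dx": -11.5, "dy": 1, "dz": 0, "twist": 0, "claw": 0}, {"dx": -15, "dy": 1.3, "dz": 0, "twist": 0, "claw": 0}, {"dx": -18.5, "dy": 1.6, "dz": 0, "twist": 0, "claw": 0}, {"dx": -22, "dy": 1.9, "dz": 0, "twist": 0, "claw": 0}, {"dx": -25.5, "dy": 2.2, "dz": 0, "twist": 0, "claw": 0}])

```text
time_s: 4.73
position: [0.539, 0.0349, 0.1561]
tcp_rot: [[0.156, 0.988, -0.003], [0.988, -0.156, -0.003], [-0.003, -0.003, -1.0]]
force: [0.3, -0.1, -2.4]
opening: 0.27
```

```bash
python3 -c "
from h import *
go(.5257,-.1845,.157,80.9)"
```

```text
t4.73 pos [0.539  0.0349 0.1561] yaw 81.01 j6 -88.9 op 0.270 F [ 0.3 -0.1 -2.4] M [-0.01 -0.05  0.02]
 dx dy dz [-21.88   2.11  -0.03] twist 0.1
```

>>> arm_command(plan=[{"dx": -3.5, "dy": 0.3, "dz": 0, "twist": 0, "claw": 0}, {"dx": -7, "dy": 0.7, "dz": 0, "twist": 0, "claw": 0}, {"dx": -10.5, "dy": 1, "dz": 0, "twist": 0, "claw": 0}, {"dx": -14, "dy": 1.4, "dz": 0, "twist": 0, "claw": 0}, {"dx": -17.5, "dy": 1.7, "dz": 0, "twist": 0, "claw": 0}, {"dx": -20, "dy": 2, "dz": 0, "twist": 0, "claw": 0}, {"dx": -21.9, "dy": 2.1, "dz": 0, "twist": 0, "claw": 0}, {"dx": -21.9, "dy": 2.1, "dz": 0, "twist": 0, "claw": 0}])

```text
time_s: 5.4
position: [0.5246, -0.1894, 0.1558]
tcp_rot: [[0.16, 0.987, -0.004], [0.987, -0.161, -0.005], [-0.005, -0.003, -1.0]]
force: [0.4, -0.0, -2.3]
opening: 0.27
```

>>> arm_command(plan=[{"dx": 0, "dy": 0, "dz": 0, "twist": 0, "claw": 0}, {"dx": 0, "dy": 0, "dz": 0, "twist": 0, "claw": 0}, {"dx": 0, "dy": 0, "dz": 0, "twist": 0, "claw": 0}])

```text
time_s: 5.65
position: [0.5237, -0.1884, 0.1552]
tcp_rot: [[0.16, 0.987, -0.005], [0.987, -0.16, -0.003], [-0.004, -0.005, -1.0]]
force: [0.2, -0.1, -1.6]
opening: 0.276
```

```bash
cat > look2.py <<'E'
from h import *
import sys
n=sys.argv[1];x0,y0,w,h=map(int,sys.argv[2:6]);k=6
go(.5257,-.1845,.14,80.9)
i=snap('side','side'+n);j=snap('top','top'+n)
s=bot.read_state();p=np.array(s['position']);R=np.array(s['tcp_rot'])
O=p+R[:,2]*.0123; tip=p+R[:,2]*.0573
q=proj('side',[p,O,tip,[.5257,-.1845,.075]]);print(q.round(1).tolist())
c=cv2.resize(i[y0:y0+h,x0:x0+w],None,fx=k,fy=k,interpolation=cv2.INTER_CUBIC)
for a,col in zip(q,((0,0,255),(0,255,0),(255,0,0),(0,255,255))):cv2.circle(c,tuple(np.round((a-[x0,y0]+.5)*k).astype(int)),2,col,-1)
cv2.imwrite('pics/l%s.png'%n,c)
E
python3 look2.py 6 380 190 110 100
```

```text
t5.65 pos [ 0.5237 -0.1884  0.1552] yaw 80.79 j6 -111.7 op 0.276 F [ 0.2 -0.1 -1.6] M [ 0.03 -0.01  0.01]
 dx dy dz [0.42 0.14 1.51] twist -0.1
[[438.4, 231.4], [437.4, 236.6], [434.0, 254.9], [431.1, 262.6]]
```

View pics/l6.png

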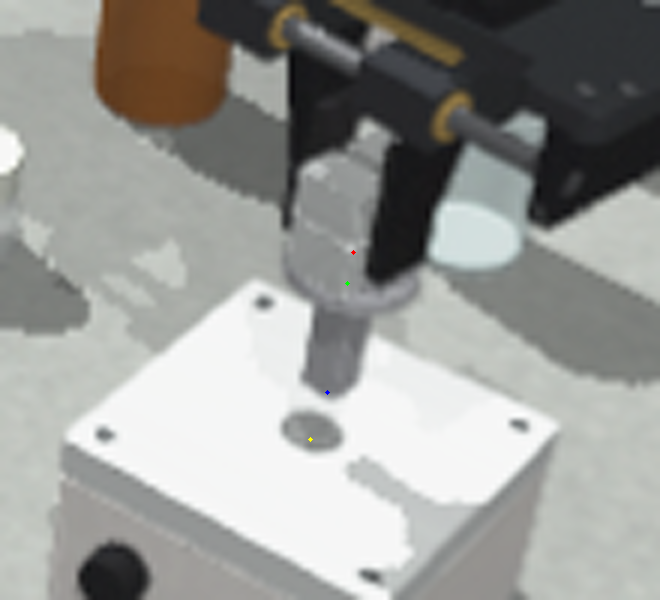

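The held vice is over the stage, with the tip at about (435,254) and the bush at (432,262). Both sit roughly 1.5 px above their projections, so the relative aim is good. Lowering the tip to just above the mouth for a direct comparison.

>>> arm_command(plan=[{"dx": 0.4, "dy": 0.17, "dz": 0.3, "twist": 0, "claw": 0}, {"dx": 0.4, "dy": 0.17, "dz": 0.8, "twist": 0, "claw": 0}, {"dx": 0.4, "dy": 0.17, "dz": 1.3, "twist": 0, "claw": 0}, {"dx": 0.4, "dy": 0.17, "dz": 1.9, "twist": 0, "claw": 0}, {"dx": 0.4, "dy": 0.17, "dz": 1.9, "twist": 0, "claw": 0}, {"dx": 0.4, "dy": 0.17, "dz": 1.9, "twist": 0, "claw": 0}, {"dx": 0.4, "dy": 0.17, "dz": 1.9, "twist": 0, "claw": 0}, {"dx": 0.4, "dy": 0.17, "dz": 1.9, "twist": 0, "claw": 0}])

```text
time_s: 6.42
position: [0.5267, -0.1848, 0.1367]
tcp_rot: [[0.159, 0.987, -0.004], [0.987, -0.159, -0.004], [-0.005, -0.003, -1.0]]
force: [0.5, -0.3, -2.9]
opening: 0.272
```

```bash
sed -i 's/k=6/k=12/' look2.py; python3 look2.py 7 400 225 60 48
```

```text
t6.42 pos [ 0.5267 -0.1848  0.1367] yaw 80.83 j6 -111.2 op 0.272 F [ 0.5 -0.3 -2.9] M [ 0.01 -0.04  0.05]
 dx dy dz [ 0.01 -0.1  -0.33] twist -0.1
[[436.0, 238.0], [435.1, 243.0], [431.9, 260.9], [431.1, 262.6]]
```

View pics/l7.png

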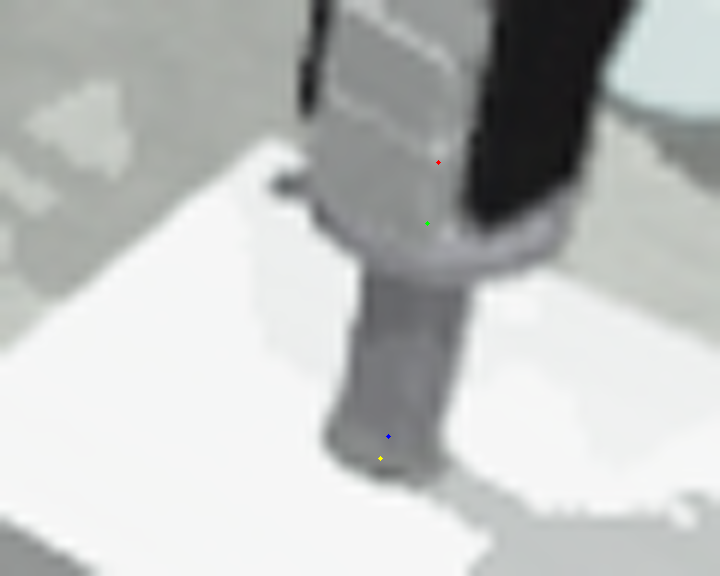

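```bash
python3 - <<'E'
import cv2,numpy as np
i=cv2.imread("pics/side6.png");g=cv2.cvtColor(i,cv2.COLOR_BGR2GRAY)
x0,y0=423,236;k=18
cv2.imwrite("pics/c8.png",cv2.resize(i[y0:y0+32,x0:x0+28],None,fx=k,fy=k,interpolation=cv2.INTER_CUBIC))
s=cv2.cvtColor(cv2.imread("pics/side0.png"),cv2.COLOR_BGR2GRAY)
for im in(s,g):
    w=im[256:268,424:440].astype(float);
    for hi in (215,190):
        a=np.clip((hi-w),0,60);yy,xx=np.mgrid[256:268,424:440];
        if im is g: a[yy<257]=0
        print((a*xx).sum()/a.sum(),(a*yy).sum()/a.sum())
print(s[255:269,424:441])
E
```

```text
431.5598422979442 261.6248943959448
431.5596551724138 261.65344827586205
431.6307692307692 261.4586538461538
431.71776044056907 261.4290959155576
[[234 233 233 234 234 235 234 235 235 236 236 237 237 236 236 236 236]
 [234 234 234 234 233 234 234 235 235 235 236 236 237 237 237 236 236]
 [234 234 234 233 230 228 228 230 232 234 234 235 235 236 237 237 237]
 [234 234 233 224 205 194 194 196 209 219 226 232 234 235 236 236 237]
 [234 234 225 179 141 138 134 138 146 155 183 211 227 235 235 235 236]
 [234 231 205 131 128 133 136 136 134 131 131 151 196 229 235 236 236]
 [234 230 193 121 129 134 136 136 133 130 126 122 147 212 234 235 236]
 [234 232 211 143 131 135 135 136 134 130 124 118 129 187 233 235 235]
 [235 235 231 200 148 129 130 129 133 129 122 114 124 192 235 235 235]
 [235 235 235 231 208 173 146 115 114 115 121 131 167 223 236 236 236]
 [235 235 235 236 235 232 212 177 167 171 183 199 220 236 235 236 236]
 [234 235 235 236 235 236 235 235 235 236 236 235 235 236 236 236 235]
 [235 235 235 235 235 236 236 236 235 236 236 236 235 235 236 236 236]
 [236 236 235 235 235 235 236 236 236 236 236 236 236 235 236 236 236]]
```

View pics/c8.png

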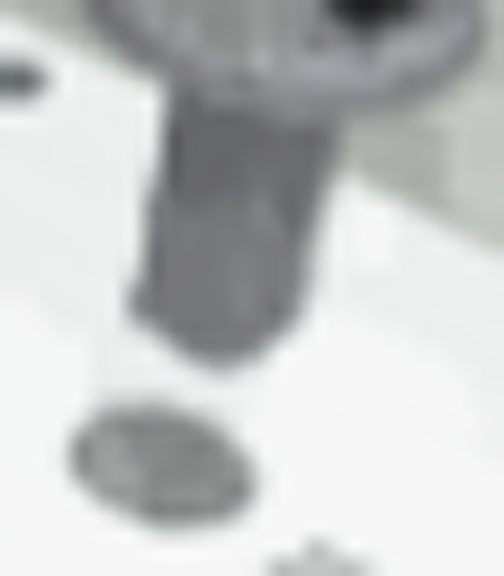

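```bash
python3 - <<'E'
from h import *
p=np.array([.5237,-.1884,.1552]);z=np.array([-.005,-.003,-1]);tip=p+z*.0573
t=np.radians(-9.2);u=np.array([np.cos(t),np.sin(t),0]);w=np.array([-u[1],u[0],0])
C=[tip+.007*(a*u+b*w) for a,b in((1,1),(1,-1),(-1,-1),(-1,1))]
q=proj("side",C);k=18
print(((q-[423,236]+.5)*k-.5).round())
obs=(np.array([[133,308],[220,370],[302,318]])+.5)/k-.5+[423,236]
print(obs)
B=np.array([.5257,-.1845,.075])
J=(proj("side",[B+[.001,0,0],B+[0,.001,0]])-proj("side",[B])).T; print(J)
o=q[[3,2,1]];d=(obs-o);print(d,d.mean(0)); db=np.array([431.56,261.62])-proj("side",[B])[0];print(db)
print("tip rel bore extra (mm)",np.linalg.solve(J,d.mean(0)-db))
E
```

```text
[[199. 298.]
 [296. 362.]
 [212. 411.]
 [114. 346.]]
[[429.91666667 252.63888889]
 [434.75       256.08333333]
 [439.30555556 253.19444444]]
[[ 0.26615857 -0.42642208]
 [-0.23050278 -0.22323068]]
[[ 1.0402463  -2.10358806]
 [ 0.45023217 -2.2799258 ]
 [ 0.30821604 -2.46405142]] [ 0.59956484 -2.28252176]
[ 0.4149453 -1.0144719]
tip rel bore extra (mm) [3.69000763 1.87023062]
```

The collar's offset in the side view matches the bush's (about +0.5, −1.0 px), so the aim is good. The tip's offset differs more, which I put down to a chamfer or blur. Correcting xy and going in slowly while watching the force.

>>> arm_command(plan=[{"dx": 0.01, "dy": -0.1, "dz": 0, "twist": 0, "claw": 0}, {"dx": 0.01, "dy": -0.1, "dz": 0.1, "twist": 0, "claw": 0}, {"dx": 0.01, "dy": -0.1, "dz": 0.2, "twist": 0, "claw": 0}, {"dx": 0.01, "dy": -0.1, "dz": 0.3, "twist": 0, "claw": 0}, {"dx": 0.01, "dy": -0.1, "dz": 0.4, "twist": 0, "claw": 0}, {"dx": 0.01, "dy": -0.1, "dz": 0.5, "twist": 0, "claw": 0}, {"dx": 0.01, "dy": -0.1, "dz": 0.6, "twist": 0, "claw": 0}, {"dx": 0.01, "dy": -0.1, "dz": 0.6, "twist": 0, "claw": 0}])

```text
time_s: 7.18
position: [0.5255, -0.1845, 0.1305]
tcp_rot: [[0.159, 0.987, -0.004], [0.987, -0.159, -0.004], [-0.005, -0.004, -1.0]]
force: [0.3, 1.1, -2.3]
opening: 0.275
```

```bash
python3 -c "
from h import *
go(.5257,-.1845,.12,80.9)"
```

```text
t7.18 pos [ 0.5255 -0.1845  0.1305] yaw 80.84 j6 -111.2 op 0.275 F [ 0.3  1.1 -2.3] M [ 0.01  0.01 -0.07]
 dx dy dz [0.   0.02 1.05] twist -0.1
```

>>> arm_command(plan=[{"dx": 0, "dy": 0.02, "dz": 0.1, "twist": 0, "claw": 0}, {"dx": 0, "dy": 0.02, "dz": 0.2, "twist": 0, "claw": 0}, {"dx": 0, "dy": 0.02, "dz": 0.3, "twist": 0, "claw": 0}, {"dx": 0, "dy": 0.02, "dz": 0.4, "twist": 0, "claw": 0}, {"dx": 0, "dy": 0.02, "dz": 0.4, "twist": 0, "claw": 0}])

```text
time_s: 7.6
position: [0.5256, -0.1844, 0.1263]
tcp_rot: [[0.159, 0.987, -0.005], [0.987, -0.159, -0.004], [-0.004, -0.004, -1.0]]
force: [0.7, -0.9, -2.6]
opening: 0.27
```

```bash
python3 -c "
from h import *
go(.5257,-.1845,.114,80.9)"; python3 look2.py 9 400 220 60 48
```

```text
t7.60 pos [ 0.5256 -0.1844  0.1263] yaw 80.83 j6 -111.2 op 0.270 F [ 0.7 -0.9 -2.6] M [-0.02 -0.02  0.05]
 dx dy dz [-0.    0.02  1.22] twist -0.1
t7.60 pos [ 0.5256 -0.1844  0.1263] yaw 80.83 j6 -111.2 op 0.270 F [ 0.7 -0.9 -2.6] M [-0.02 -0.02  0.05]
 dx dy dz [-0.01  0.01 -1.37] twist -0.1
[[434.9, 242.4], [434.0, 247.4], [430.7, 265.0], [431.1, 262.6]]
```

View pics/l9.png

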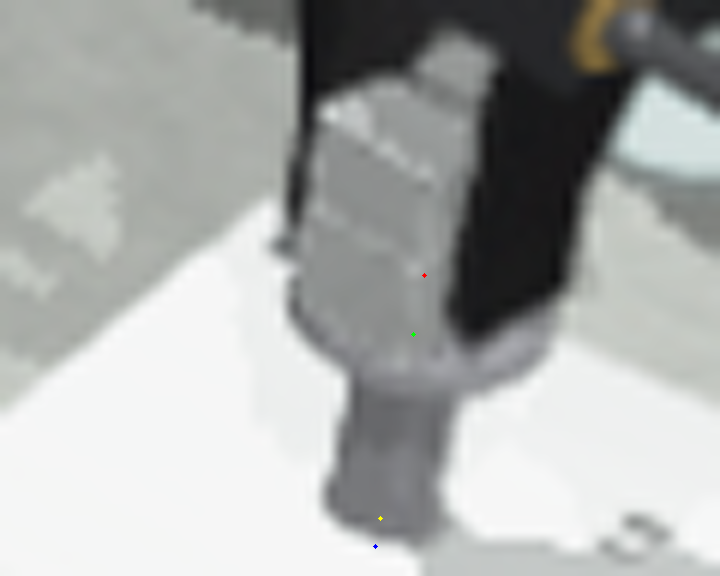

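The shank goes into the dark bush ellipse at about (431,263), with no contact force beyond the weight. Continuing down to just above the hub.

>>> arm_command(plan=[{"dx": 0, "dy": 0.01, "dz": 0.15, "twist": 0, "claw": 0}, {"dx": 0, "dy": 0.01, "dz": 0.3, "twist": 0, "claw": 0}, {"dx": 0, "dy": 0.01, "dz": 0.5, "twist": 0, "claw": 0}, {"dx": 0, "dy": 0.01, "dz": 0.7, "twist": 0, "claw": 0}, {"dx": 0, "dy": 0.01, "dz": 0.9, "twist": 0, "claw": 0}, {"dx": 0, "dy": 0.01, "dz": 1.1, "twist": 0, "claw": 0}, {"dx": 0, "dy": 0.01, "dz": 1.1, "twist": 0, "claw": 0}])

```text
time_s: 8.28
position: [0.5254, -0.1844, 0.1149]
tcp_rot: [[0.159, 0.987, -0.005], [0.987, -0.159, -0.003], [-0.004, -0.005, -1.0]]
force: [-0.1, -0.5, -2.9]
opening: 0.275
```

```bash
python3 -c "
from h import *
go(.5257,-.1845,.1085,80.9)"
```

```text
t8.28 pos [ 0.5254 -0.1844  0.1149] yaw 80.83 j6 -111.2 op 0.275 F [-0.1 -0.5 -2.9] M [0.06 0.   0.01]
 dx dy dz [-0.    0.03  0.64] twist -0.1
```

No wall contact. Now pressing about 4 mm onto the hub spring.

>>> arm_command(plan=[{"dx": 0, "dy": 0.02, "dz": 0.1, "twist": 0, "claw": 0}, {"dx": 0, "dy": 0.02, "dz": 0.2, "twist": 0, "claw": 0}, {"dx": 0, "dy": 0.02, "dz": 0.3, "twist": 0, "claw": 0}, {"dx": 0, "dy": 0.02, "dz": 0.4, "twist": 0, "claw": 0}, {"dx": 0, "dy": 0.02, "dz": 0.5, "twist": 0, "claw": 0}, {"dx": 0, "dy": 0.02, "dz": 0.6, "twist": 0, "claw": 0}, {"dx": 0, "dy": 0.02, "dz": 0.6, "twist": 0, "claw": 0}])

```text
time_s: 8.87
position: [0.5257, -0.1845, 0.109]
tcp_rot: [[0.159, 0.987, -0.005], [0.987, -0.159, -0.003], [-0.004, -0.004, -1.0]]
force: [-0.5, 1.2, 0.2]
opening: 0.271
```

```bash
python3 -c "
from h import *
go(.5257,-.1845,.1085,80.9)"
```

```text
t8.87 pos [ 0.5257 -0.1845  0.109 ] yaw 80.83 j6 -111.2 op 0.271 F [-0.5  1.2  0.2] M [0.09 0.08 0.  ]
 dx dy dz [-0.   -0.    0.05] twist -0.1
```

Fz rose by about 2.8 N, which is the spring, so the shank stands on the hub unfitted. Turning in steps of about 7° and checking the force each time.

>>> arm_command(plan=[{"dx": 0, "dy": 0, "dz": 0, "twist": 3, "claw": 0}, {"dx": 0, "dy": 0, "dz": 0, "twist": 6, "claw": 0}, {"dx": 0, "dy": 0, "dz": 0, "twist": 8, "claw": 0}, {"dx": 0, "dy": 0, "dz": 0, "twist": 8, "claw": 0}])

```text
time_s: 9.2
position: [0.5259, -0.1846, 0.1093]
tcp_rot: [[0.296, 0.955, -0.005], [0.955, -0.296, -0.004], [-0.005, -0.003, -1.0]]
force: [-0.5, 1.1, 0.7]
opening: 0.273
```

```bash
python3 -c "
from h import *
go(.5257,-.1845,.1087,80.9)"
```

```text
t9.20 pos [ 0.5259 -0.1846  0.1093] yaw 72.80 j6 -103.2 op 0.273 F [-0.5  1.1  0.7] M [0.07 0.09 0.01]
 dx dy dz [ 0.   -0.02  0.06] twist -8.1
```

>>> arm_command(plan=[{"dx": 0, "dy": -0.02, "dz": 0.05, "twist": 3, "claw": 0}, {"dx": 0, "dy": -0.02, "dz": 0.05, "twist": 6, "claw": 0}, {"dx": 0, "dy": -0.02, "dz": 0.05, "twist": 8, "claw": 0}, {"dx": 0, "dy": -0.02, "dz": 0.05, "twist": 8, "claw": 0}])

```text
time_s: 9.53
position: [0.5258, -0.1845, 0.1086]
tcp_rot: [[0.425, 0.905, -0.004], [0.905, -0.426, -0.004], [-0.005, -0.002, -1.0]]
force: [0.8, 0.2, -2.4]
opening: 0.274
```

```bash
python3 -c "
from h import *
go(.5257,-.1845,.1087,80.9)"
```

```text
t9.53 pos [ 0.5258 -0.1845  0.1086] yaw 64.82 j6 -95.2 op 0.274 F [ 0.8  0.2 -2.4] M [ 0.   -0.09 -0.  ]
 dx dy dz [-0.   -0.01 -0.01] twist -16.1
```

The push vanished: Fz is back to −2.4 N, the weight alone, so the hub has jumped up around the shank. No more turning; lowering straight down.

>>> arm_command(plan=[{"dx": 0, "dy": 0, "dz": 0.2, "twist": 0, "claw": 0}, {"dx": 0, "dy": 0, "dz": 0.4, "twist": 0, "claw": 0}, {"dx": 0, "dy": 0, "dz": 0.6, "twist": 0, "claw": 0}, {"dx": 0, "dy": 0, "dz": 0.8, "twist": 0, "claw": 0}, {"dx": 0, "dy": 0, "dz": 1.0, "twist": 0, "claw": 0}, {"dx": 0, "dy": 0, "dz": 1.0, "twist": 0, "claw": 0}])

```text
time_s: 10.03
position: [0.5258, -0.1846, 0.0982]
tcp_rot: [[0.425, 0.905, -0.004], [0.905, -0.425, -0.004], [-0.005, -0.002, -1.0]]
force: [0.7, 1.0, -0.7]
opening: 0.275
```

```bash
python3 -c "
from h import *
go(.5257,-.1845,.0875,64.82)"
```

```text
t10.03 pos [ 0.5258 -0.1846  0.0982] yaw 64.82 j6 -95.2 op 0.275 F [ 0.7  1.  -0.7] M [ 0.06 -0.14  0.01]
 dx dy dz [ 0.01 -0.01  1.07] twist 0.0
```

The collar is 11 mm above the lid, past the 17 mm hard stop, so the shank is in the hub. Continuing slowly.

>>> arm_command(plan=[{"dx": 0, "dy": 0, "dz": 0.2, "twist": 0, "claw": 0}, {"dx": 0, "dy": 0, "dz": 0.4, "twist": 0, "claw": 0}, {"dx": 0, "dy": 0, "dz": 0.6, "twist": 0, "claw": 0}, {"dx": 0, "dy": 0, "dz": 0.8, "twist": 0, "claw": 0}, {"dx": 0, "dy": 0, "dz": 0.9, "twist": 0, "claw": 0}, {"dx": 0, "dy": 0, "dz": 0.95, "twist": 0, "claw": 0}])

```text
time_s: 10.53
position: [0.5258, -0.1846, 0.0885]
tcp_rot: [[0.425, 0.905, -0.004], [0.905, -0.425, -0.003], [-0.005, -0.003, -1.0]]
force: [0.2, 0.4, -1.0]
opening: 0.275
```

```bash
python3 -c "
from h import *
go(.5257,-.1845,.0875,64.82)"
```

```text
t10.53 pos [ 0.5258 -0.1846  0.0885] yaw 64.82 j6 -95.2 op 0.275 F [ 0.2  0.4 -1. ] M [ 0.14 -0.07  0.01]
 dx dy dz [ 0.   -0.01  0.1 ] twist -0.0
```

>>> arm_command(plan=[{"dx": 0, "dy": 0, "dz": 0.05, "twist": 0, "claw": 0}, {"dx": 0, "dy": 0, "dz": 0.1, "twist": 0, "claw": 0}, {"dx": 0, "dy": 0, "dz": 0.1, "twist": 0, "claw": 0}])

```text
time_s: 10.78
position: [0.5258, -0.1846, 0.0874]
tcp_rot: [[0.426, 0.905, -0.004], [0.905, -0.426, -0.004], [-0.005, -0.002, -1.0]]
force: [0.8, -0.1, -1.1]
opening: 0.27
```

```bash
sed -i 's/k=12/k=8/' look2.py; python3 look2.py 10 390 210 80 70
```

```text
t10.78 pos [ 0.5258 -0.1846  0.0874] yaw 64.82 j6 -95.2 op 0.270 F [ 0.8 -0.1 -1.1] M [ 0.11 -0.11 -0.01]
 dx dy dz [-0.02 -0.03 -5.26] twist -16.1
[[432.1, 257.8], [431.2, 262.6], [428.2, 279.4], [431.1, 262.6]]
```

View pics/l10.png

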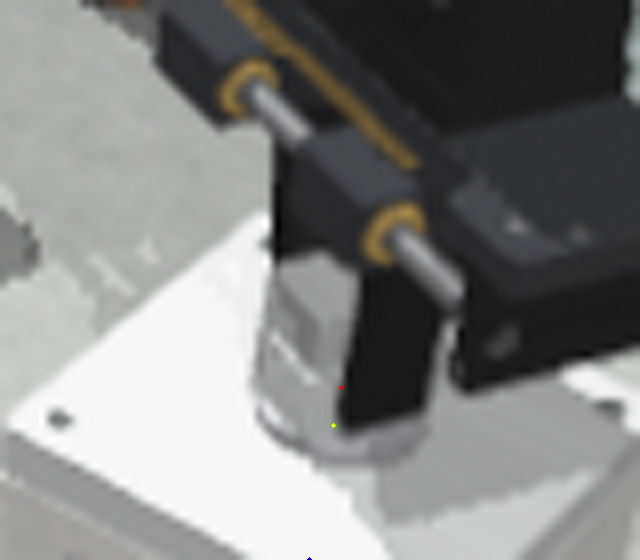

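The collar looks almost on the lid, but there's no reaction yet. A bit further, in small steps.

>>> arm_command(plan=[{"dx": 0, "dy": 0, "dz": 0.05, "twist": 0, "claw": 0}, {"dx": 0, "dy": 0, "dz": 0.1, "twist": 0, "claw": 0}, {"dx": 0, "dy": 0, "dz": 0.1, "twist": 0, "claw": 0}])

```text
time_s: 11.13
position: [0.5258, -0.1846, 0.0873]
tcp_rot: [[0.425, 0.905, -0.004], [0.905, -0.425, -0.004], [-0.005, -0.002, -1.0]]
force: [-0.9, 1.1, 4.9]
opening: 0.273
```

The lid pushes back (+4.9 N) at TCP z 0.0873, exactly the predicted home height. Letting go.

>>> arm_command(plan=[{"dx": 0, "dy": 0, "dz": 0, "twist": 0, "claw": 0.3}, {"dx": 0, "dy": 0, "dz": 0, "twist": 0, "claw": 0.4}, {"dx": 0, "dy": 0, "dz": 0, "twist": 0, "claw": 0.55}, {"dx": 0, "dy": 0, "dz": 0, "twist": 0, "claw": 0.55}, {"dx": 0, "dy": 0, "dz": 0, "twist": 0, "claw": 0.55}, {"dx": 0, "dy": 0, "dz": 0, "twist": 0, "claw": 0.55}])

```text
time_s: 11.63
position: [0.5258, -0.1846, 0.0871]
tcp_rot: [[0.425, 0.905, -0.004], [0.905, -0.425, -0.004], [-0.005, -0.002, -1.0]]
force: [0.0, 0.3, -0.4]
opening: 0.525
```

>>> arm_command(plan=[{"dx": 0, "dy": 0, "dz": -0.5, "twist": 0, "claw": 0.55}, {"dx": 0, "dy": 0, "dz": -1.5, "twist": 0, "claw": 0.55}, {"dx": 0, "dy": 0, "dz": -3, "twist": 0, "claw": 0.55}, {"dx": 0, "dy": 0, "dz": -5, "twist": 0, "claw": 0.55}, {"dx": 0, "dy": 0, "dz": -7.5, "twist": 0, "claw": 0.55}, {"dx": 0, "dy": 0, "dz": -10, "twist": 0, "claw": 0.55}, {"dx": 0, "dy": 0, "dz": -12, "twist": 0, "claw": 0.55}, {"dx": 0, "dy": 0, "dz": -12, "twist": 0, "claw": 0.55}])

```text
time_s: 12.3
position: [0.529, -0.1856, 0.2125]
tcp_rot: [[0.425, 0.905, 0.005], [0.905, -0.425, -0.009], [-0.006, 0.008, -1.0]]
force: [-0.0, -0.3, 1.0]
opening: 0.55
```

```bash
sed -i 's/k=8/k=6/' look2.py; python3 look2.py 11 380 180 110 100
```

```text
t12.30 pos [ 0.529  -0.1856  0.2125] yaw 64.84 j6 -95.3 op 0.550 F [-0.  -0.3  1. ] M [0.02 0.01 0.  ]
 dx dy dz [ 0.01 -0.41  7.25] twist -16.1
[[441.5, 207.0], [440.6, 212.5], [437.1, 232.0], [431.1, 262.6]]
```

View pics/l11.png

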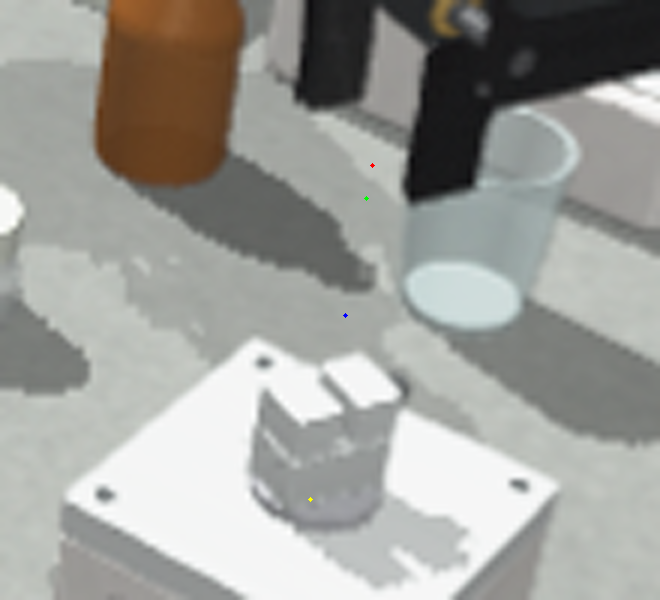

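View pics/side11.png

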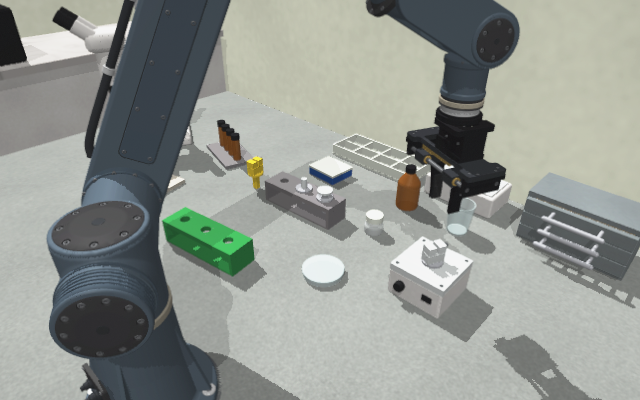

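The vice stands with its collar flat on the lid at about (433,263), the gripper is clear above, and the rack, holders and bystanders look unmoved. I'll let the arm settle and compare the other objects before handing in.

>>> arm_command(plan=[{"dx": 0, "dy": 0, "dz": 0, "twist": 0, "claw": 0.55}, {"dx": 0, "dy": 0, "dz": 0, "twist": 0, "claw": 0.55}, {"dx": 0, "dy": 0, "dz": 0, "twist": 0, "claw": 0.55}])

```text
time_s: 12.65
position: [0.526, -0.184, 0.2074]
tcp_rot: [[0.425, 0.905, -0.004], [0.905, -0.425, -0.004], [-0.005, -0.002, -1.0]]
force: [-0.2, -0.4, 0.5]
opening: 0.55
```

```bash
python3 - <<'E'
from h import *
a=cv2.imread("pics/side0.png").astype(int);b=snap("side","side12").astype(int)
d=abs(a-b).max(2)
for n,(x,y,w,h) in dict(post=(295,175,18,22),disc=(314,183,22,18),jar=(362,207,24,22),dish=(300,254,48,34),bottle=(395,165,26,45),beaker=(445,205,32,28),stagebox=(388,275,50,35),slide=(308,157,46,28)).items():
    r=d[y:y+h,x:x+w];print(n,(r>50).mean().round(3))
go(.5258,-.1846,.2,64.8)
print(bot.hand_in())
E
```

```text
post 0.03
disc 0.0
jar 0.0
dish 0.0
bottle 0.003
beaker 0.138
stagebox 0.0
slide 0.0
t12.70 pos [ 0.5261 -0.1841  0.2074] yaw 64.83 j6 -95.3 op 0.553 F [0.2 0.1 0.5] M [-0.04 -0.    0.03]
 dx dy dz [-0.06 -0.    0.74] twist 0.0
the job is handed in; nothing more can be done
None
```

The specimen vice is mounted on the rotary stage with its collar flat on the lid. I let go of it and handed the job in at 12.7 s. No verdict was reported.

- **Fitting:** I took the silver vice from the grey rack's left hole and lowered its shank into the bush. I turned it 16° in two 8° steps, pressing on the hub with about 3 N. The push then vanished, so I stopped turning.
- **Pushing home:** I lowered it straight down until the lid pushed back, about 7 N above the weight reading. That happened at tool height 0.0873 m, the predicted home height.
- **Last checks:** The side view shows the collar flat on the lid and the gripper clear above it. Disc holder, jar, dish, slide box, bottle and stage box show almost no change against the first picture.
- **What disagreed:**
  - The beaker region changed by 14%, which I put down to the gripper and its shadow in front of it.
  - The post region changed by 3%, probably the vice's shadow no longer falling there.
  - Before insertion, the shank tip appeared about 1.3 px (3–4 mm) off its projection in the side view. I trusted the collar instead, and the shank went in without touching the wall.
  - One early move call was refused for a missing field, and nothing moved.

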